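# Clamp a carbon tube against the stop of the trimming fixture

## Task

Slide the black carbon tube along its blue V channel until its end is right up against the grey end stop, with the clamp still open; then push the red clamp handle over towards the tube so that it snaps shut and holds the tube there. Leave the other things on the table and the spare plug on the fixture where they are.

Things in the scene. Friction and masses are not known exactly. Their poses are not given: they have to be found in the camera images.
- tube: the workpiece: straight black carbon tube with yellow end plugs (closed flat ends), 180 mm long, 40 mm diameter, 0.1 to 0.2 kg, loose, lying in the blue V channel of the fixture. Origin at its middle on its axis; its y axis runs along the tube, towards the stop. At rest its axis is 48 mm above the table and the top of the channel walls is 40 mm above the table, so its ends can be pushed with a fingertip above the walls. It slides with a push of 1 to 4 N
- tube_head (a point): centre of the tube's flat end that faces the stop
- tube_tail (a point): centre of the tube's other flat end, the one to push on; there is free space above the channel behind it
- fixture: holding fixture fixed to the table: aluminium base plate 200 x 290 x 15 mm carrying the blue V channel, the grey end stop and the clamp. Origin on the table 40 mm from the tube's axis on the clamp's side; x axis level, square to the tube, from the clamp towards the tube; y axis along the tube towards the stop; z up. It stands turned by up to 20 degrees either way about the vertical
- stop (a point): point on the face of the grey upright end stop (60 mm wide, top 80 mm above the table) where the centre of the tube's end must come; the tube is home when tube_head is there. Same axes as the fixture: y points into the stop
- clamp_handle (a joint): toggle clamp handle, hinge level and parallel to the tube: 0 = open, handle leaning 29 degrees away from the tube, clamp arm raised; grows as the handle is pushed over towards the tube; 0.9 rad = closed, handle leaning 23 degrees past upright towards the tube, rubber pad pressed on the tube by a spring. Over-centre: it resists a push at the tip with about 6 to 8 N at first, falling to nothing near 0.45 rad, beyond which it snaps over to 0.9 by itself and stays there
- handle_tip (a point): centre of the rounded end of the handle's red grip (22 mm diameter, 55 mm long); 110 mm from the hinge. Open it is 172 mm above the table, upright 185 mm, closed 176 mm
- handle_pivot (a point): point on the clamp handle's hinge axis in the plane in which the handle swings, 75 mm above the table, 85 mm from the tube's axis; same axes as the fixture. The raised clamp arm reaches 165 mm above the table, in the same plane between handle and tube, 60 mm from the face of the stop; it needs no touching
- clamp_pad: black rubber pad, 20 mm across, hanging from the steel clamp arm; swings down onto the top of the tube as the clamp closes, 60 mm from the face of the stop; origin on the arm above the pad; it needs no touching
- spare_plug: spare yellow plastic end plug, disc 41 mm across, 14 mm high, lying on the fixture's base plate (bystander); origin at the centre of its underside
- tape_roll: roll of cream tape lying flat, 100 mm across, 25 mm high (bystander); origin at the centre of its underside
- cup: cream open cup, 84 mm across, 100 mm high (bystander); origin at the centre of its underside
- sanding_block: cork sanding block 110 x 60 x 30 mm (bystander); origin at the centre of its underside
- stay0: black hollow tube piece standing upright, 60 mm across, 150 mm high (bystander); origin at the centre of its foot
- stay1: black hollow tube piece standing upright, 60 mm across, 150 mm high (bystander); origin at the centre of its foot
Mind the look-alikes: they are no part of the job. What is shaped like the tube but purple or turquoise is not meant.

How it is judged:
By the outcome, as a careful person would: the job done as asked, in the order asked, and still so for the second after the job is handed in, with the robot touching nothing.
It also fails if it takes over 48 s, if anything falls off the work surface, if the arm or the gripper's body presses on something with over 40 N, if the wrist force passes 120 N, or if a joint passes its speed limit or range.

## Robot

A 6-joint arm with a two-finger parallel gripper is mounted at the origin on the work surface. World frame = base frame: x ahead of the robot, y to its left, z up, the work surface at z = 0. Lengths are in mm, angles in rad, forces in N, time in s.
With the tool pointing down it reaches from about 375 to 925 mm from the base axis. Payload 5.7 kg.
Tool frame: the origin (TCP) lies between the finger pads; the fingertips stand 11 mm ahead of it and the grasp point (between the pads) lies 8 mm behind it; x points along the fingers, y is the direction in which the jaws open and shut, and the axes are right-handed (so a half turn about x gives the same grasp; the last joint's range is limited). The gripper opens to 85 mm and grips with 20 to 120 N. Pads are 22 mm wide; open, the fingers measure 114 mm over their backs; the gripper's body (76 mm by 85 mm) begins 54 mm behind the grasp point. The pads swing forward as they close: fully open they stand 13 mm farther back than shut.
Start: joints at [1.17, 0.359, 1.51, -0, 1.272, -0.115], TCP at [169.149, 575.633, 242.267] pointing down, gripper open.
Joint ranges: [-2.97, 2.97], [-1.01, 2.36], [0.21, 2.38], [-0.96, 4.11], [0.2, 2.71], [-2.98, 2.98]. Speed limits (rad/s): [2.39, 2.39, 3.14, 3.14, 3.14, 3.14].

## Interface

Orientations are given as a unit quaternion [w, x, y, z].
In Python, from cell import arm gives the robot as it stands.
- The arm moves only by the tool play_rows, never from a script. Its argument "plan" is a list of rows, each a list of 5 numbers: the shift along the tool's x, y, z in cm, then the turn about the tool's x in rad, then the opening, from 0 (shut) to 1 (fully open). A call has 1 to 12 rows; each row shifts and turns the commanded pose from where the row before left it, along the tool's axes as they then stand; what a row does not reach is not made up. A row lasts 1/10 s, in which the tool goes at most 50 mm and 8.59 degrees, less where a joint would pass 70% of its speed; a pose out of reach is approached as far as the arm can. A call with a gripper value outside its range is refused whole. The fingers move at their own pace and stop on an object; "force" is the grip in N (left out, the last holds). Time passes only in rows, so rows that do not move let the fingers close. It gives the time, the measured TCP pose, the force and the opening at its end, in the units of the state.
- arm.observe(): the state, without advancing time (a new reading comes with each control period).
- arm.grab_frame(name): name is "scene" or "side" or "wrist"; returns a dict with "frame" (420x560x3 uint8, blue, green, red), "mtx" (3x3 intrinsics, pixels), "extrinsics" (4x4, takes a point from camera to world coordinates); the wrist camera has in their place "hand_eye" (4x4, takes a point from camera to tool coordinates, whose origin is the TCP and whose axes are the tool frame's). Camera axes: x right, y down, z forward; pixel columns grow to the right and rows downward; lengths in mm; the calibration is good to about 2 mm. A picture is of the moment at which its call begins: read the wrist's pose just before it. There is no depth.
- arm.hand_in(): hands the job in, once; it reports no verdict.
The state is a dict: "t": time; "joints": joint angles; "qd": joint speeds; "effort": joint torques, N m; "eef_pos": TCP position; "ee_rot": TCP orientation; "wrist_force": force on the tool from outside, world axes, zero at the start; "ft_torque": the same for the moment, N m; "grip_width": finger opening in mm.
Only numpy, scipy, OpenCV 4.12 (cv2) and the standard library are available. Lean on these libraries where they do the work, as an engineer would, in place of code of your own. Each camera call takes 0.05 s, during which the arm holds its last target. There are 200 camera calls.

## Working session

There is one attempt and no reset: what is moved stays moved. The work goes in short steps, Python scripts to look and compute and a tool call to move; the robot and the scene stay as the last step left them, time stands still between calls to the robot, and variables do not carry over. Pictures are saved under pics/ and viewed, about 8 in all and at most 12, crops included, and the job is handed in when it is done.

Besides the shell and the picture viewer there is one more tool, called after "Call:" as name(argument=value, ...) on one line, values as JSON. play_rows: Moves the arm, as the interface text tells. Its arguments: {"type":"object","properties":{"plan":{"type":"array"},"force":{"type":"number"}},"required":["plan"]}

```bash
ls; mkdir -p pics
python3 - <<'E'
from cell import arm
import cv2, numpy as np
s=arm.observe(); print(s)
for n in("scene","side"):
    f=arm.grab_frame(n); cv2.imwrite(f"pics/{n}0.png",cv2.resize(f["frame"],(800,600)))
    np.savez(f"{n}.npz",K=f["mtx"],T=f["extrinsics"],img=f["frame"]); print(f["mtx"],f["extrinsics"])
E
```

```text
pics
{'t': 0.0, 'joints': array([ 1.16989379e+00,  3.59527280e-01,  1.51141863e+00, -7.26263129e-06,
        1.27249752e+00, -1.15091655e-01]), 'qd': array([-0.00123045,  0.00048025, -0.00020109,  0.00224732, -0.00071841,
       -0.00118035]), 'effort': array([ 2.47340708e-03, -5.27615905e+01, -2.78628570e+01,  4.14581802e-05,
        1.27525636e-02,  5.21346396e-05]), 'eef_pos': array([168.91073935, 575.05562367, 241.44555374]), 'ee_rot': array([ 0.69973403,  0.10007171,  0.70006319, -0.10133834]), 'wrist_force': array([-0.06386542, -0.00570601,  0.34586732]), 'ft_torque': array([-0.01655847,  0.03518397,  0.0428162 ]), 'grip_width': 85.2550435843913}
[[480.85142497   0.         280.01521476]
 [  0.         480.85142497 208.78221899]
 [  0.           0.           1.        ]] [[-6.21376736e-01  4.70763773e-01 -6.26316551e-01  1.43522628e+03]
 [ 7.83508935e-01  3.75557103e-01 -4.95046069e-01  7.15129784e+02]
 [ 2.16787359e-03 -7.98334725e-01 -6.02210069e-01  1.03605902e+03]
 [ 0.00000000e+00  0.00000000e+00  0.00000000e+00  1.00000000e+00]]
[[455.19173365   0.         278.91771919]
 [  0.         455.19173365 202.06179422]
 [  0.           0.           1.        ]] [[ 9.43049807e-01 -2.59602200e-01  2.07999419e-01  2.41536580e+02]
 [-3.32644504e-01 -7.31870497e-01  5.94737933e-01 -7.55994898e+02]
 [-2.16663808e-03 -6.30057357e-01 -7.76545577e-01  1.07693487e+03]
 [ 0.00000000e+00  0.00000000e+00  0.00000000e+00  1.00000000e+00]]
```

View pics/scene0.png

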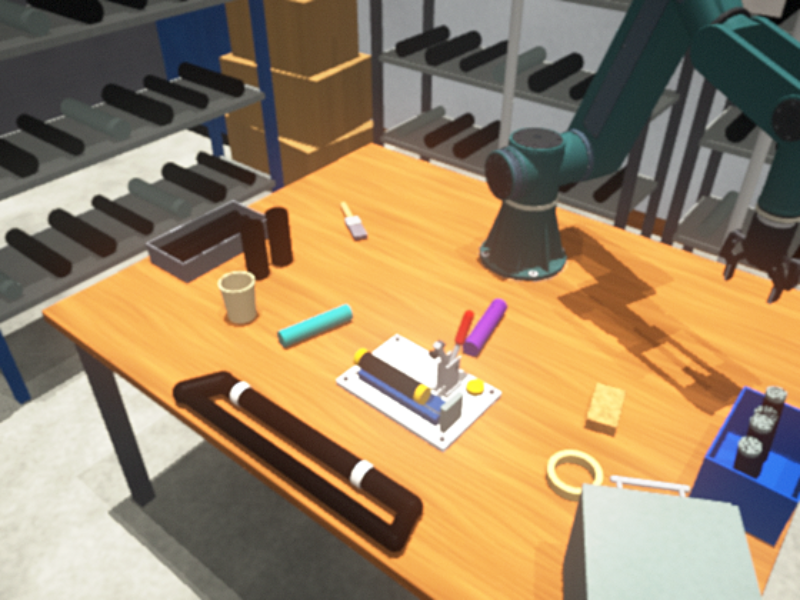

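View pics/side0.png

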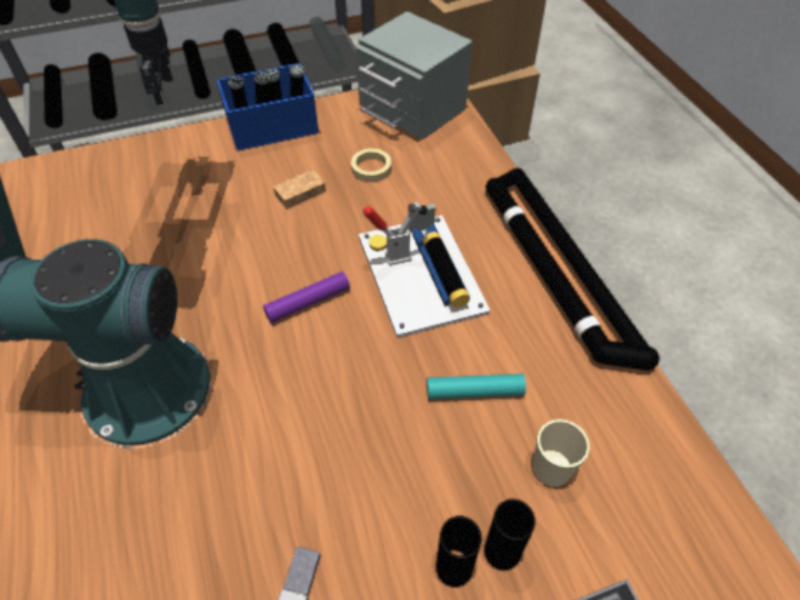

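Both views show the fixture with stop towards +y (side view, 800 px wide: plate corners ≈(360,235),(442,217),(487,312),(400,334); tube tail ≈(460,298), head ≈(432,237); handle tip ≈(369,211)). I'll take one magnified crop pair to get precise pixels.

Run:
```python
import cv2,numpy as np
a=np.load("scene.npz")["img"][210:320,230:360]; b=np.load("side.npz")["img"][140:240,245:345]
A=cv2.resize(a,None,fx=3,fy=3,interpolation=3);B=cv2.resize(b,None,fx=4,fy=4,interpolation=3)
o=np.zeros((400,800,3),np.uint8);o[:330,:390]=A;o[:400,400:800]=B
cv2.imwrite("pics/crop.png",o)
```

```text
(no output)
```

View pics/crop.png

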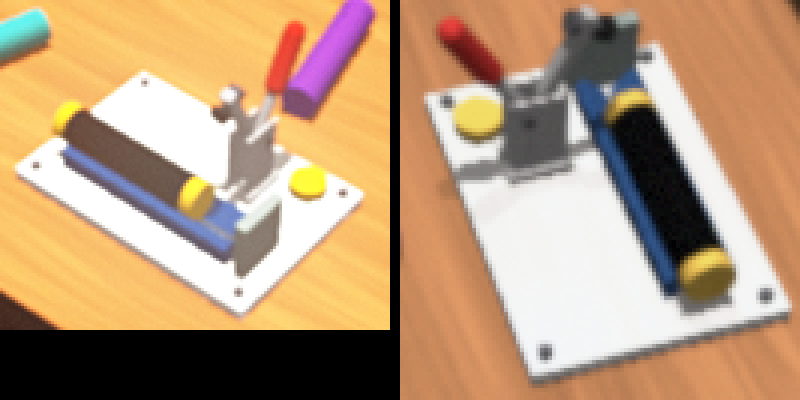

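```bash
cat > h.py <<'E'
import numpy as np
C={n:np.load(n+".npz") for n in("scene","side")}
def full(n,p): 
    p=np.array(p,float); return p/3+[230,210] if n=="scene" else (p-[400,0])/4+[245,140]
def proj(n,P):
    T=np.linalg.inv(C[n]["T"]);q=C[n]["K"]@(T[:3,:3]@P+T[:3,3]);return q[:2]/q[2]
def ray(n,p,z):
    T=C[n]["T"];d=T[:3,:3]@np.linalg.inv(C[n]["K"])@[*p,1];o=T[:3,3];return o+d*(z-o[2])/d[2]
E
python3 - <<'E'
from h import *
from scipy.optimize import least_squares
cor={"side":[(427,93),(655,43),(790,310),(532,375)],"scene":[(363,195),(243,311),(15,172),(143,68)]}
L=[(-100,145),(100,145),(100,-145),(-100,-145)]
def res(p):
    c,s=np.cos(p[2]),np.sin(p[2]);r=[]
    for n in cor:
        for l,q in zip(L,cor[n]):
            r+=list(proj(n,np.array([p[0]+c*l[0]-s*l[1],p[1]+s*l[0]+c*l[1],15]))-full(n,q))
    return np.array(r)
f=least_squares(res,[550,100,0.1]);print(f.x,np.round(f.fun,1))
c,s=np.cos(f.x[2]),np.sin(f.x[2]);ax=np.array([c,s]);ay=np.array([-s,c])
def show(t,P): d=P[:2]-f.x[:2]; print(t,np.round(P),"plate xy",round(d@ax,1),round(d@ay,1))
for t,n,q,z in[("tail","side",(711,281),48),("headface","scene",(202,200),48),("tip","side",(453,30),172),("tip","scene",(291,30),172),("stop top L","scene",(236,232),80),("stop top R","scene",(279,198),80),("stopbk","side",(640,13),80),("plug","scene",(308,184),29),("plug","side",(480,117),29)]:
    show(t+n,ray(n,full(n,q),z))
E
```

```text
[ 5.89625521e+02  9.36455390e+01 -3.36747177e-02] [-1.  -0.5  0.3 -1.2  0.2 -1.5 -0.4 -0.9 -0.3 -1.2 -1.  -0.4 -0.6 -1.9
 -0.5  0.7]
tailside [626. -39.  48.] plate xy 40.4 -130.9
headfacescene [630. 143.  48.] plate xy 39.1 50.9
tipside [495. 145. 172.] plate xy -96.3 47.7
tipscene [494. 145. 172.] plate xy -97.3 47.8
stop top Lscene [670. 210.  80.] plate xy 76.2 119.0
stop top Rscene [610. 216.  80.] plate xy 16.1 123.0
stopbkside [665. 205.  80.] plate xy 71.9 113.9
plugscene [532. 201.  29.] plate xy -61.3 105.3
plugside [525. 187.  29.] plate xy -67.5 90.9
```

Geometry fits (tube axis at 40 mm, tip at −97/48 against the expected −98/48): yaw −0.034, stop face at plate y≈108, so about 57 mm to slide. First I move to behind the tail, at height.

Call:
play_rows(plan=[[0,0,0,-0.126,0],[0,0,0,-0.126,0],[0,-3.72,2.8,0,0],[0,-3.72,2.8,0,0],[0,-3.72,2.8,0,0],[0,-3.72,2.8,0,0],[0,-3.72,2.8,0,0],[0,-3.72,2.8,0,0],[0,-3.72,2.8,0,0],[0,-3.72,2.8,0,0],[0,-3.72,2.8,0,0],[0,-3.72,2.8,0,0]])

```text
t: 1.3
eef_pos: [436.9, 192.6, 242.2]
ee_rot: [0.707, 0.012, 0.707, -0.012]
wrist_force: [0.5, 0.8, 0.3]
grip_width: -0.2
```

Call:
play_rows(plan=[[0,-3.72,2.8,0,0],[0,-3.72,2.8,0,0],[0,-3.72,2.8,0,0],[0,-3.72,2.8,0,0],[0,-3.72,2.8,0,0],[0,-3.72,2.8,0,0],[0,-3.72,2.8,0,0],[0,0,0,0,0],[0,0,0,0,0],[0,0,0,0,0]])

```text
t: 2.3
eef_pos: [622.4, -71.6, 241.8]
ee_rot: [0.706, 0.012, 0.708, -0.012]
wrist_force: [0.4, 0.3, 0.7]
grip_width: -0.2
```

```bash
cat >> h.py <<'E'
c0=np.array([589.6,93.6]);ax=np.array([.99943,-.0337]);ay=np.array([.0337,.99943])
def st(arm):
    s=arm.observe();d=s["eef_pos"][:2]-c0;w=s["wrist_force"]
    print("t",s["t"],"plate",np.round([d@ax,d@ay,s["eef_pos"][2]],1),"F plate",np.round([w[:2]@ax,w[:2]@ay,w[2]],1),np.round(s["ee_rot"],3),s["grip_width"]);return s
E
python3 - <<'E'
from h import *
from cell import arm
import cv2
from scipy.spatial.transform import Rotation as R
s=st(arm); print(R.from_quat(s["ee_rot"],scalar_first=True).as_matrix().round(3))
f=arm.grab_frame("wrist");g=arm.grab_frame("side")
H=f["hand_eye"];Rt=R.from_quat(s["ee_rot"],scalar_first=True).as_matrix()
T=np.eye(4);T[:3,:3]=Rt;T[:3,3]=s["eef_pos"];W=T@H
np.savez("wrist.npz",K=f["mtx"],T=W,img=f["frame"])
o=np.zeros((300,800,3),np.uint8);o[:,:400]=cv2.resize(f["frame"],(400,300));o[:,400:]=cv2.resize(g["frame"][120:270,220:420],(400,300),interpolation=3)
cv2.imwrite("pics/w1.png",o)
E
```

```text
t 2.3 plate [  38.4 -164.   241.8] F plate [0.4 0.3 0.7] [ 0.706  0.012  0.708 -0.012] -0.23993434967433233
[[-0.002  0.034  0.999]
 [ 0.001  0.999 -0.034]
 [-1.     0.001 -0.002]]
```

View pics/w1.png

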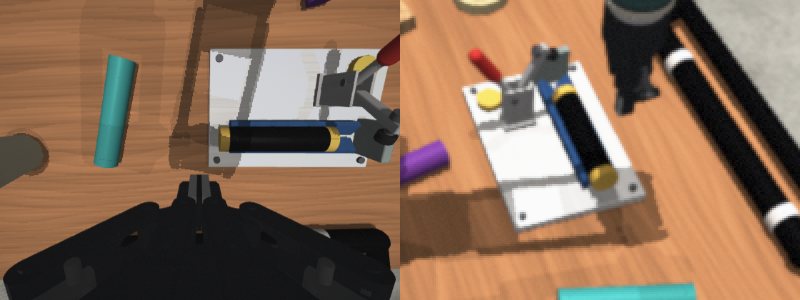

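Wrist view (left half, 400 px wide): the fixture is square to the tool. Tail end is at ≈(219,137), head at ≈(340,138), and the gripper tips are clear of the tail. I'll check these against the model.

Run:
```python
from h import *
C["wrist"]=np.load("wrist.npz")
for t,q,z in[("tail",(219,137),48),("tail top",(219,137),60),("head",(341,138),60),("c1",(209,50),15),("c2",(210,166),15),("c3",(366,165),15)]:
    d=ray("wrist",np.array(q)*1.4,z)[:2]-c0;print(t,np.round([d@ax,d@ay],1))
```

```text
tail [  38.8 -132. ]
tail top [  36.3 -133.2]
head [37.9 55.1]
c1 [ -95.  -148.2]
c2 [  99.5 -143.9]
c3 [ 97.5 141.4]
```

Call:
play_rows(plan=[[3.7,0,0.1,0,0],[3.7,0,0,0,0],[3.7,0,0,0,0],[3.7,0,0,0,0],[2.4,0,0,0,0],[1.4,0,0,0,0],[0,0,0,0,0],[0,0,0,0,0]])

```text
t: 3.2
eef_pos: [625.1, -72.2, 57.3]
ee_rot: [0.707, 0.012, 0.707, -0.012]
wrist_force: [0.3, -0.6, -0.1]
grip_width: 0.1
```

Call:
play_rows(plan=[[0,0.5,0,0,0],[0,0.5,0,0,0],[0,0.5,0,0,0],[0,0.5,0,0,0],[0,0.5,0,0,0],[0,0.5,0,0,0],[0,0.5,0,0,0],[0,0.5,0,0,0],[0,0,0,0,0]])

```text
t: 4.1
eef_pos: [625.7, -31.7, 56.2]
ee_rot: [0.707, 0.012, 0.707, -0.012]
wrist_force: [-0.8, 0.2, 0.0]
grip_width: 0.3
```

Run:
```python
from h import *
from cell import arm
st(arm)
```

```text
t 4.1 plate [  40.3 -124.    56.2] F plate [-0.8  0.1  0. ] [ 0.707  0.012  0.707 -0.012] 0.3030323766689215
```

Call:
play_rows(plan=[[0,0.4,0,0,0],[0,0.4,0,0,0],[0,0.4,0,0,0],[0,0.4,0,0,0],[0,0.4,0,0,0],[0,0.4,0,0,0]])

```text
t: 4.7
eef_pos: [626.6, -8.1, 56.2]
ee_rot: [0.707, 0.012, 0.707, -0.012]
wrist_force: [0.6, -0.4, -0.4]
grip_width: 0.2
```

Run:
```python
from h import *
from cell import arm
import cv2
st(arm)
f=arm.grab_frame("side")["frame"];g=arm.grab_frame("scene")["frame"]
o=np.zeros((400,790,3),np.uint8);o[:400,:400]=cv2.resize(f[140:240,245:345],(400,400),interpolation=3);o[:330,400:]=cv2.resize(g[210:320,230:360],(390,330),interpolation=3)
cv2.imwrite("pics/p2.png",o)
```

```text
t 4.7 plate [  40.4 -100.4   56.2] F plate [ 0.6 -0.4 -0.4] [ 0.707  0.012  0.707 -0.012] 0.23752156160844384
```

View pics/p2.png

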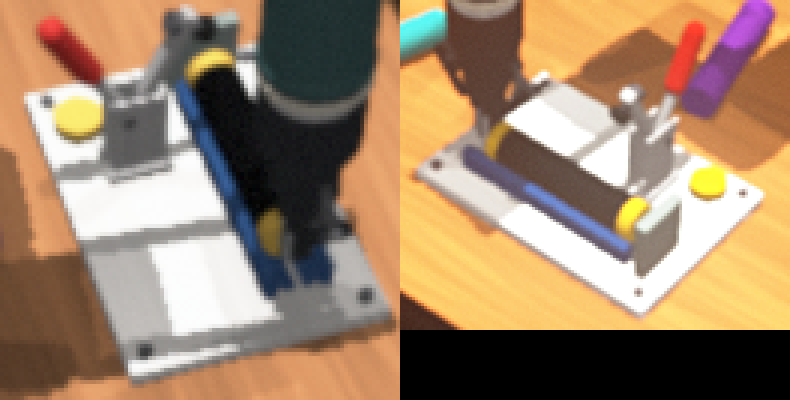

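The tube is sliding straight; the head plug (right crop ≈(634,217)) is still a little short of the stop, and the handle is still open. I'll creep on, watching the force.

Call:
play_rows(plan=[[0,0.2,0,0,0],[0,0.2,0,0,0],[0,0.2,0,0,0],[0,0.2,0,0,0]])

```text
t: 5.2
eef_pos: [627.0, -0.5, 56.3]
ee_rot: [0.707, 0.012, 0.707, -0.012]
wrist_force: [-0.1, -0.6, -0.8]
grip_width: 0.0
```

Call:
play_rows(plan=[[0,0.1,0,0,0],[0,0.1,0,0,0]])

```text
t: 5.4
eef_pos: [627.0, 1.5, 56.3]
ee_rot: [0.707, 0.012, 0.707, -0.012]
wrist_force: [-0.1, -0.2, -0.1]
grip_width: 0.3
```

Call:
play_rows(plan=[[0,0.1,0,0,0],[0,0.1,0,0,0]])

```text
t: 5.6
eef_pos: [627.1, 3.5, 56.3]
ee_rot: [0.707, 0.012, 0.707, -0.012]
wrist_force: [0.2, -0.8, -0.2]
grip_width: 0.2
```

Call:
play_rows(plan=[[0,0.1,0,0,0]])

```text
t: 5.7
eef_pos: [627.1, 4.5, 56.3]
ee_rot: [0.707, 0.012, 0.707, -0.012]
wrist_force: [-0.4, -1.7, 0.3]
grip_width: 0.3
```

Call:
play_rows(plan=[[0,0.1,0,0,0]])

```text
t: 5.8
eef_pos: [627.1, 5.5, 56.3]
ee_rot: [0.707, 0.012, 0.707, -0.012]
wrist_force: [0.3, -0.4, 0.2]
grip_width: 0.1
```

Call:
play_rows(plan=[[0,0.1,0,0,0]])

```text
t: 5.9
eef_pos: [627.2, 6.4, 56.3]
ee_rot: [0.707, 0.012, 0.707, -0.012]
wrist_force: [-0.2, -3.0, -0.1]
grip_width: -0.2
```

Call:
play_rows(plan=[[0,0.1,0,0,0]])

```text
t: 6.0
eef_pos: [627.2, 6.6, 56.4]
ee_rot: [0.707, 0.011, 0.707, -0.012]
wrist_force: [-0.2, -8.2, -0.2]
grip_width: -0.0
```

Firm contact: 8 N with no further advance, at TCP plate y −86 as predicted. I'll back off, rise, and look before clamping.

Call:
play_rows(plan=[[0,-0.3,0,0,0],[0,-1.5,0,0,0],[-1,-1.2,0,0,0],[-4.2,0,0,0,0],[-4.2,0,0,0,0],[-4.2,0,0,0,0],[-4.2,0,0,0,0],[-3.2,0,0,0,0],[0,0,-4,0,0],[0,0,-4,0,0],[0,0,-4,0,0],[0,0,-4,0,0]])

```text
t: 7.2
eef_pos: [464.6, -17.8, 267.0]
ee_rot: [0.707, 0.012, 0.707, -0.012]
wrist_force: [0.1, -0.3, -0.6]
grip_width: -0.1
```

Call:
play_rows(plan=[[0,3,-3,0,0],[0,4,0,0,0],[0,4,0,0,0],[0,4,0,0,0],[0,1.4,0,0,0],[0,0,0,0,0],[0,0,0,0,0]])

```text
t: 7.9
eef_pos: [441.8, 146.8, 266.5]
ee_rot: [0.707, 0.012, 0.707, -0.012]
wrist_force: [0.9, -0.8, -0.5]
grip_width: -0.2
```

Run:
```python
from h import *
from cell import arm
import cv2
s=st(arm)
f=arm.grab_frame("side")["frame"];g=arm.grab_frame("scene")["frame"]
o=np.zeros((400,790,3),np.uint8);o[:400,:400]=cv2.resize(f[140:240,245:345],(400,400),interpolation=3);o[:330,400:]=cv2.resize(g[210:320,230:360],(390,330),interpolation=3)
cv2.imwrite("pics/p3.png",o)
```

```text
t 7.9 plate [-149.5   48.2  266.5] F plate [ 0.9 -0.7 -0.5] [ 0.707  0.012  0.707 -0.012] -0.2199503142734753
```

View pics/p3.png

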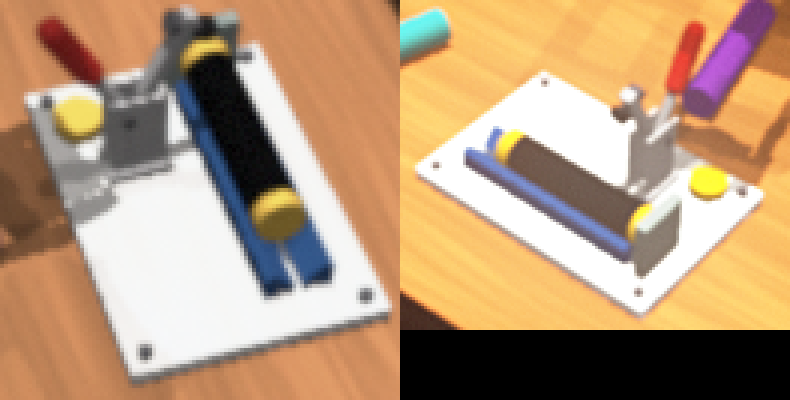

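The tube's head is against the stop face (right crop ≈(643,222)) and the clamp is still open. Now I go down beside the handle and push.

Call:
play_rows(plan=[[3,0,0,0,0],[3,0,0,0,0],[3,0,0,0,0],[1,0,0,0,0],[0,0,1,0,0],[0,0,0.8,0,0],[0,0,0.5,0,0],[0,0,0.5,0,0],[0,0,0.4,0,0]])

```text
t: 8.9
eef_pos: [473.2, 146.7, 166.8]
ee_rot: [0.706, 0.012, 0.708, -0.012]
wrist_force: [-8.5, 0.2, 3.1]
grip_width: -0.0
```

Call:
play_rows(plan=[[0,0,0.4,0,0],[0,0,0.4,0,0],[0,0,0.4,0,0]])

```text
t: 9.2
eef_pos: [481.6, 146.1, 165.8]
ee_rot: [0.704, 0.011, 0.71, -0.012]
wrist_force: [-9.6, -1.4, 7.4]
grip_width: -0.6
```

Call:
play_rows(plan=[[0,0,0.4,0,0],[0,0,0.4,0,0],[0,0,0.4,0,0]])

```text
t: 9.5
eef_pos: [495.3, 145.8, 166.2]
ee_rot: [0.705, 0.012, 0.709, -0.012]
wrist_force: [-6.0, -0.1, 3.5]
grip_width: 0.1
```

Run:
```python
from h import *
from cell import arm
s=st(arm)
d=ray("side",full("side",(683,215)),48)[:2]-c0;print("tail",d@ax,d@ay)
```

```text
t 9.5 plate [-96.   49.  166.2] F plate [-6.  -0.3  3.5] [ 0.705  0.012  0.709 -0.012] 0.06406540044915181
tail 42.8717667887263 -66.70641497614636
```

Call:
play_rows(plan=[[0,0,0.4,0,0],[0,0,0.4,0,0],[0,0,0.4,0,0],[0,0,0.4,0,0]])

```text
t: 9.9
eef_pos: [514.5, 145.4, 166.5]
ee_rot: [0.707, 0.012, 0.707, -0.012]
wrist_force: [-1.2, -0.1, 0.9]
grip_width: -0.3
```

Call:
play_rows(plan=[[0,0,0.4,0,0],[0,0,0.4,0,0],[0,0,0.4,0,0],[0,0,0.3,0,0],[0,0,0,0,0]])

```text
t: 10.4
eef_pos: [529.6, 144.8, 166.3]
ee_rot: [0.707, 0.012, 0.707, -0.012]
wrist_force: [-0.3, -0.0, -0.6]
grip_width: -0.3
```

The force is gone, so it probably snapped over. I'll retreat and look.

Call:
play_rows(plan=[[0,0,-3,0,0],[0,0,-4,0,0],[0,0,-3,0,0],[-4,0,0,0,0],[-4,0,0,0,0],[-4,0,0,0,0],[0,0,0,0,0],[0,0,0,0,0]])

```text
t: 11.2
eef_pos: [429.3, 148.3, 287.1]
ee_rot: [0.708, 0.012, 0.706, -0.012]
wrist_force: [0.2, 0.9, -1.1]
grip_width: -0.1
```

Run:
```python
from h import *
from cell import arm
import cv2
s=st(arm)
f=arm.grab_frame("side")["frame"];g=arm.grab_frame("scene")["frame"]
o=np.zeros((400,790,3),np.uint8);o[:400,:400]=cv2.resize(f[140:240,245:345],(400,400),interpolation=3);o[:330,400:]=cv2.resize(g[210:320,230:360],(390,330),interpolation=3)
cv2.imwrite("pics/p4.png",o)
```

```text
t 11.2 plate [-162.1   49.3  287.1] F plate [ 0.2  0.9 -1.1] [ 0.708  0.012  0.706 -0.012] -0.10681060197369664
```

View pics/p4.png

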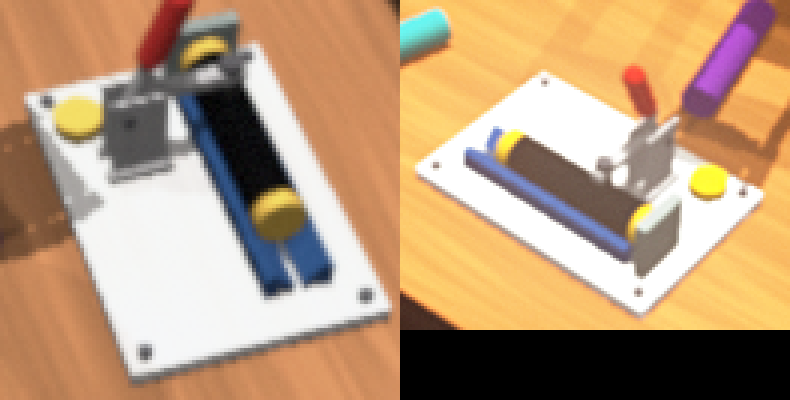

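The handle now leans towards the tube, the pad sits on it (left ≈(235,65)), and the tube has not moved from the stop. Handing in.

```bash
python3 -c "
from cell import arm
print(arm.hand_in())"
```

```text
the job is handed in; nothing more can be done
None
```

I slid the tube up to the end stop with the clamp still open, then pushed the red handle over until it snapped shut. The job was handed in at about 11.3 s, with the arm clear of everything.

- **Tube at the stop:** at the end of the slide the push force rose to about 8 N with no further movement. That happened within 1 mm of where I expected contact.
- **Clamp shut:** the handle force fell from about 10 N to nothing. The last picture shows the handle leaning towards the tube and the pad down on it. The tube had not visibly moved, and the spare plug looked untouched.
- **One check disagreed:** a rough reading of the tube's tail from the side camera came out about 5 mm nearer the stop than my estimate. I put this down to reading the pixel position in a coarse picture. I relied on the contact force instead and did not measure it again.
- **Not checked:** I did not measure the closed handle angle. I did not view the whole table again after the moves, but the arm travelled well above or clear of the other objects.

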